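# Raise the roller stand one rung and seat its pawl

## Task

The roller stand beside the lathe is all the way down. Take it by its wooden roller, lift the sliding section until its yellow gravity pawl has tipped past the red rung and swung back, then let it down slowly until the pawl sits on the red rung and carries the section by itself; do not drop it, do not press it down hard, do not go on to the rung above, and leave the other things on the bench alone.

Things in the scene. Friction and masses are not known exactly. Their poses are not given: they have to be found in the camera images.
- stand: Blue roller stand, fixed to the bench: base plate 160 x 200 x 15 mm, two uprights 24 x 18 mm at y = -62 and +62 mm, 170 mm high. Origin: centre of the base's underside; z up, y along the rungs and the roller. Three level round rungs (10 mm thick, along y, at x = 0, 45 mm apart) join the uprights; the middle one is red, the others bare steel.
- frame_top (a point): Point midway between the tops of the fixed uprights, 170 mm above the bench. The set of rungs is fixed at a height that differs from stand to stand and is not measured: the red rung's centre lies 62 to 78 mm below this point, so the seat must be found by feel.
- roller (a point): Centre of the pale wooden roller on top of the sliding section: 30 mm in diameter, 150 mm long, along the stand's y, at the stand's x = y = 0, 218 mm above the bench when the section is down. It does not turn. Cheeks at its two ends rise 15 mm above its centre; the crosshead, 40 mm (x) by 166 mm (y), lies below, its top 33 mm under the roller's centre.
- section (a joint): How far the section is raised, straight up (m): 0 down (the start), 0.100 top stop. With its pawl it weighs 0.5 to 0.9 kg, rubs with about 0.6 N, and falls if let go unseated. On the red rung it reads 0.027 to 0.043, differing between stands. The next seat is 45 mm higher, and no rung lets it back down: do not raise it past 0.080.
- pawl: Yellow gravity pawl, riding with the section between its rails at the stand's +x side. Origin on its hinge pin, along the stand's y, at x = 26 mm, 76 mm above the bench when the section is down. Level (z upright) at rest; a rung met on the way up tips the nose down by up to 1.1 rad; gravity swings it back level. It cannot tip nose-up, so it bears the section.
- pawl_nose (a point): Tip of the pawl's nose, 32 mm from the pin towards the stand's -x; nose 28 mm wide, 12 mm thick. Its underside (6 mm below the pin) comes to rest on the red rung. On the way up the rung holds it tipped until the section is 14 to 18 mm above its seat, then it swings back. Pressing it or dropping it on the rung harms it: keep its load under 20 N and let it down slower than 0.1 m/s, with no drop over 1 mm.
- wax: Bystander: amber jar with a dark lid, 64 mm in diameter, 75 mm high; origin under its centre.
- bowl: Bystander: small turned wooden bowl, 96 mm in diameter, 45 mm high; origin under its centre.
- gouge: Bystander: turning gouge lying flat, about 250 mm long and 28 mm thick; wooden handle to its -x, steel to +x; origin under its middle.

How it is judged (in metres and radians):
On the way:
1. the section is lifted far enough that the red rung tips the pawl (angle between pawl's own z axis and vertical above 0.4 rad), for 0.02 s.
At the end, for the whole second after the job is handed in: The section is at rest, raised 24 to 47 mm (on the red rung, neither below nor on the next), its pawl level within 0.12 rad and carrying the section with more than 2 N (value of joint section between 0.024 and 0.047 m and angle between pawl's own z axis and vertical below 0.12 rad and contact force between pawl and anything else above 2 N and linear speed of pawl below 0.01 m/s); the robot touches nothing.
It fails at once if the section is dropped or slammed (falls faster than 0.15 m/s) (velocity of joint section below -0.15 m/s).
It fails at once if the pawl is loaded with more than 20 N (contact force between pawl and anything else above 20 N).
It fails at once if a bystander is moved by more than 15 mm (distance of any of wax, bowl, gouge from where it was at the start of the episode above 0.015 m).
It also fails if it takes over 54 s, if anything falls off the work surface, if the arm or the gripper's body presses on something with over 40 N, if the wrist force passes 120 N, or if a joint passes its speed limit or range.

## Robot

A 6-joint arm with a two-finger parallel gripper is mounted at the origin on the work surface. World frame = base frame: x ahead of the robot, y to its left, z up, the work surface at z = 0. Lengths are in mm, angles in rad, forces in N, time in s.
With the tool pointing down it reaches from about 275 to 825 mm from the base axis. Payload 4.9 kg.
Tool frame: the origin (TCP) lies where the fingers leave the gripper's body, on its centre line; the fingertips stand 73 mm ahead of it and the grasp point (between the pads) lies 54 mm ahead of it; z points along the fingers, y is the line along which they close (so a half turn about z gives the same grasp; the last joint's range is limited). The gripper opens to 85 mm and grips with 20 to 120 N. Pads are 22 mm wide; open, the fingers measure 114 mm over their backs; the gripper's body (76 mm by 85 mm) begins 54 mm behind the grasp point. The pads swing forward as they close: fully open they stand 13 mm farther back than shut.
Start: joints at [-1.285, 0.326, -0.193, 1.052, 0, 1.437], TCP at [224.181, -502.257, 303.881] pointing down, gripper open.
Joint ranges: [-2.65, 2.65], [-0.97, 1.79], [-1.3, 1.35], [-1.93, 2.1], [-1.47, 1.37], [-3.14, 3.14]. Speed limits (rad/s): [2.57, 2.57, 3.14, 3.14, 3.14, 3.14].

## Interface

Orientations are given as a unit quaternion [w, x, y, z].
In Python, from rig import ctrl gives the robot as it stands.
- The arm moves only by the shell command python3 -m handwheel 'ROWS' [FORCE]. ROWS is JSON, a list of rows, each a list of 7 numbers: the shift along the tool's x, y, z in cm, then the turn, a rotation vector about the tool's x, y, z in rad, then the finger opening in cm, from 0 to 8.54. A call has 1 to 5 rows; each row is the pose to reach, as a shift and turn from the pose commanded when the call began, along the tool's axes at that moment; what a row does not reach only later rows make up. A row lasts 1/10 s, in which the tool goes at most 50 mm and 8.59 degrees, less where a joint would pass 70% of its speed; a pose out of reach is approached as far as the arm can. A call with a gripper value outside its range is refused whole. The fingers move at their own pace and stop on an object; FORCE is the grip in N (left out, the last holds). Time passes only in rows, so rows that repeat a pose let the fingers close. It gives the time, the measured TCP pose, the force, the opening and the grip force at its end, in the units of the state.
- ctrl.get_obs(): the state, without advancing time (a new reading comes with each control period).
- ctrl.snapshot(name): name is "scene" or "top"; returns a dict with "image" (420x560x3 uint8, red, green, blue), "fx", "fy", "cx", "cy" (pixels), "R" (3x3) and "t" (3): a world point X has camera coordinates R X + t. Camera axes: x right, y down, z forward; pixel columns grow to the right and rows downward; lengths in mm; the calibration is good to about 2 mm. A picture is of the moment at which its call begins. There is no depth.
- ctrl.sign_off(): hands the job in; it is judged then, once.
The state is a dict: "clock": time; "q": joint angles; "qd": joint speeds; "effort": joint torques, N m; "eef_pos": TCP position; "eef_rot": TCP orientation; "ft_force": force on the tool from outside, world axes, zero at the start; "moment": the same for the moment, N m; "width": finger opening in mm; "gripper_force": force on a finger pad.
Only numpy, scipy, OpenCV 4.12 (cv2) and the standard library are available. Lean on these libraries where they do the work, as an engineer would, in place of code of your own. Each camera call takes 0.05 s, during which the arm holds its last target. There are 200 camera calls.

## Working session

There is one attempt and no reset: what is moved stays moved. The work goes in short steps, Python scripts to look and compute and a shell command to move; the robot and the scene stay as the last step left them, time stands still between calls to the robot, and variables do not carry over. Pictures are saved under pics/ and viewed, at most 10 in all, crops included, and the job is handed in when it is done.

```bash
mkdir -p pics; ls
cat > h.py <<'E'
import cv2,numpy as np
from rig import ctrl
def snap(n,f):
    s=ctrl.snapshot(n); cv2.imwrite('pics/'+f,s['image'][:,:,::-1]); np.savez(f'{n}.npz',**s); return s
def ray(s,u,v):
    R=np.array(s['R']);t=np.array(s['t']); d=R.T@np.array([(u-s['cx'])/s['fx'],(v-s['cy'])/s['fy'],1]); return -R.T@t,d/np.linalg.norm(d)
def tri(r1,r2):
    A=[];b=[]
    for o,d in (r1,r2):
        P=np.eye(3)-np.outer(d,d);A.append(P);b.append(P@o)
    return np.linalg.lstsq(np.vstack(A),np.hstack(b),rcond=None)[0]
def plane(s,u,v,z):
    o,d=ray(s,u,v); return o+d*(z-o[2])/d[2]
def proj(s,X):
    c=np.array(s['R'])@np.array(X)+np.array(s['t']); return [s['fx']*c[0]/c[2]+s['cx'],s['fy']*c[1]/c[2]+s['cy']]
E
python3 - <<'E'
from h import *
for n in('scene','top'):
    s=snap(n,n+'0.png'); print(n,(-np.array(s['R']).T@np.array(s['t'])).round(),s['fx'])
print(ctrl.get_obs())
E
```

```text
pics
scene [1031. -191.  915.] 403.72985020437164
top [499.  76. 945.] 385.5567649159671
{'clock': 0.1, 'q': array([-1.28520307e+00,  3.26905343e-01, -1.93488197e-01,  1.05202201e+00,
       -7.37761414e-06,  1.43660998e+00]), 'qd': array([-0.00107577, -0.00169152,  0.0027055 ,  0.00033051,  0.00042462,
       -0.00087777]), 'effort': array([-6.62547754e-04, -4.44239151e+01,  2.63038337e+01,  7.87701487e-03,
       -3.10365422e-04, -7.58001534e-06]), 'eef_pos': array([ 224.05426762, -501.83589862,  303.15904693]), 'eef_rot': array([-8.07015322e-04,  9.78053560e-01,  2.08352053e-01, -6.49102266e-05]), 'ft_force': array([ 0.56699808, -0.35222226,  0.06108242]), 'moment': array([-0.02089349,  0.0148719 ,  0.01116667]), 'gripper_force': 0.0, 'width': 85.29896400646642}
```

View pics/scene0.png

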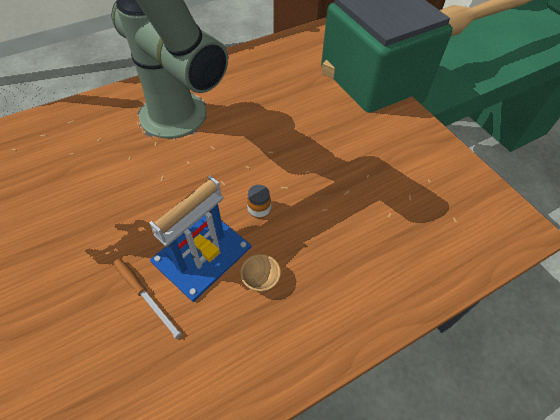

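View pics/top0.png

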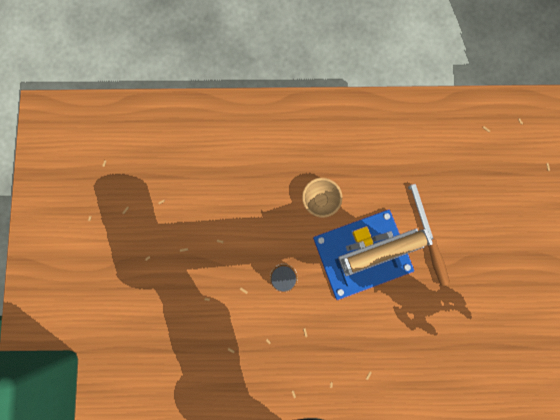

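The scene view shows the stand at about (200,240) with its roller running from (160,228) to (215,188), and the yellow pawl at (207,247). In the top view the roller runs from (347,265) to (428,240) with the pawl at (362,237). The bowl, jar and gouge are around the stand.

```bash
cat > m.py <<'E'
from h import *
def roller(s,box):
    hsv=cv2.cvtColor(s['image'],cv2.COLOR_RGB2HSV); x0,y0,x1,y1=box
    m=np.zeros(hsv.shape[:2],np.uint8)
    m[y0:y1,x0:x1]=cv2.inRange(hsv,(12,60,120),(24,165,255))[y0:y1,x0:x1]
    m=cv2.morphologyEx(m,cv2.MORPH_OPEN,np.ones((3,3)))
    c=max(cv2.findContours(m,0,1)[0],key=cv2.contourArea)
    r=cv2.minAreaRect(c); p=cv2.boxPoints(r); e=[np.linalg.norm(p[i]-p[(i+1)%4]) for i in range(4)]
    i=int(np.argmin(e[:2])); return r,(p[i]+p[i+1])/2,(p[(i+2)%4]+p[(i+3)%4])/2
if __name__=='__main__':
    S=dict(np.load('scene.npz'));T=dict(np.load('top.npz'))
    for s in(S,T):
        for k in('fx','fy','cx','cy'): s[k]=float(s[k])
    r1,a,b=roller(S,(145,170,230,250)); r2,c,d=roller(T,(335,225,440,280))
    print(r1,a,b);print(r2,c,d)
    if a[0]>b[0]:a,b=b,a
    if c[0]<d[0]:c,d=d,c
    # scene left end = far -y end (top right)
    P=tri(ray(S,*a),ray(T,*c));Q=tri(ray(S,*b),ray(T,*d));print(P,Q,(P+Q)/2,np.linalg.norm(P-Q),np.degrees(np.arctan2(*(Q-P)[1::-1])))
    for n,s in(('S',S),('T',T)):
        hsv=cv2.cvtColor(s['image'],cv2.COLOR_RGB2HSV)
        m=cv2.inRange(hsv,(100,120,60),(125,255,255)); q=cv2.findContours(m,0,1)[0]; c=max(q,key=cv2.contourArea); r=cv2.minAreaRect(c)
        print(n,'blue',r,[plane(s,*p,15).round(1)[:2].tolist() for p in cv2.boxPoints(r)])
        m=cv2.inRange(hsv,(24,180,150),(34,255,255)); c=max(cv2.findContours(m,0,1)[0],key=cv2.contourArea);M=cv2.moments(c);print('yellow',M['m10']/M['m00'],M['m01']/M['m00'],M['m00'])
E
python3 m.py
```

```text
((180.0, 198.5), (57.0, 70.0), 90.0) [215.  198.5] [145.  198.5]
((387.8515930175781, 251.41847229003906), (15.118334770202637, 80.87911224365234), 70.60218811035156) [425.9956  237.98749] [349.70758 264.8495 ]
[ 532.67897193 -178.59595132  297.9992776 ] [494.68865072 -54.90296338 172.11580893] [ 513.68381132 -116.74945735  235.05754327] 180.52663918717795 107.07350189969135
S blue ((202.14752197265625, 254.37704467773438), (59.9212646484375, 87.32115173339844), 50.19443130493164) [[476.8, -238.5], [401.7, -24.0], [578.0, 2.4], [633.5, -200.2]]
yellow 207.8469387755102 249.2704081632653 98.0
T blue ((363.1985778808594, 253.86300659179688), (66.59642028808594, 82.86514282226562), 69.44395446777344) [[557.7, 0.1], [626.8, -190.1], [476.3, -239.1], [410.0, -52.3]]
yellow 366.54022988505744 237.9655172413793 14.5
```

Run:
```python
import cv2,numpy as np
for n,pts in(('scene',[(185,208),(200,196),(170,219),(175,180),(160,195),(205,190),(165,224)]),('top',[(390,250),(350,290),(360,260)])):
    h=cv2.cvtColor(cv2.imread(f'pics/{n}0.png'),cv2.COLOR_BGR2HSV)
    print([h[v,u].tolist() for u,v in pts])
a=cv2.imread('pics/scene0.png')[160:310,100:300];b=cv2.imread('pics/top0.png')[180:320,290:476]
cv2.imwrite('pics/c1.png',np.hstack([cv2.resize(a,(400*1,300),interpolation=cv2.INTER_CUBIC),cv2.resize(b,(398,300),interpolation=cv2.INTER_CUBIC)]))
```

```text
[[17, 120, 140], [18, 115, 153], [17, 120, 153], [13, 162, 172], [13, 161, 165], [18, 121, 162], [16, 118, 143]]
[[18, 116, 228], [107, 190, 191], [17, 119, 222]]
```

View pics/c1.png

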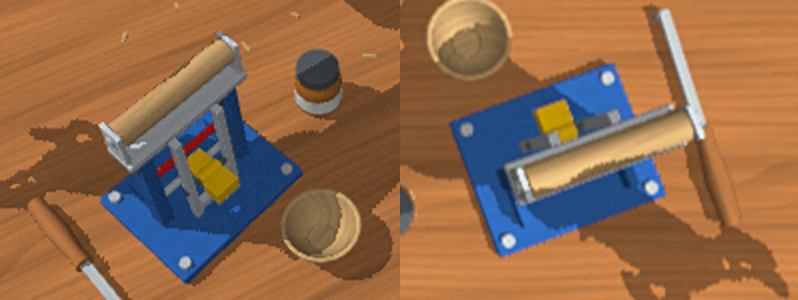

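The crop shows the roller between its cheeks, from about (115,140) to (230,50) in the left half. The pawl faces world +x and the gouge lies low beside the -y end. I'll tighten the saturation limit.

```bash
sed -i 's/(12,60,120),(24,165,255)/(14,70,100),(24,140,255)/' m.py; python3 m.py|head -3
python3 - <<'E'
from h import *
T=dict(np.load('top.npz'));S=dict(np.load('scene.npz'))
# screw heads on base, z~17
for n,s in(('T',T),('S',S)):
    h=cv2.cvtColor(s['image'],cv2.COLOR_RGB2HSV); m=cv2.inRange(h,(0,0,150),(180,50,255))
    for c in cv2.findContours(m,0,1)[0]:
        a=cv2.contourArea(c)
        if 3<a<60:
            (u,v),r=cv2.minEnclosingCircle(c); p=plane(s,u,v,17)
            if r<6 and 380<p[0]<660 and -260<p[1]<40: print(n,round(u),round(v),a,p.round(1))
E
```

```text
((185.90245056152344, 204.8780517578125), (13.43094253540039, 70.90289306640625), 51.34019470214844) [213.58539 182.7317 ] [158.21951 227.0244 ]
((387.63616943359375, 250.7675323486328), (15.642374992370605, 80.83098602294922), 69.92847442626953) [425.59702 236.89722] [349.67532 264.63785]
[ 544.29348626 -190.73232938  225.56662973] [494.28720075 -48.09336157 224.96125956] [ 519.29034351 -119.41284548  225.26394465] 151.15181177710156 109.31961582531912
T 340 292 20.5 [427.7 -62.1  17. ]
T 407 267 16.5 [ 484.3 -222.5   17. ]
T 362 245 12.5 [ 538.9 -117.3   17. ]
T 390 234 10.0 [ 563.7 -186.    17. ]
T 386 216 17.0 [ 607.4 -179.5   17. ]
S 192 291 14.5 [ 606.  -177.7   17. ]
S 157 258 13.0 [ 483.9 -221.5   17. ]
S 168 232 6.0 [ 426.2 -169.7   17. ]
```

```bash
cat > rem.py <<'E'
import sys
from h import *
from scipy.spatial.transform import Rotation as Ro
x,y,z,yaw=map(float,sys.argv[1:5]); o=ctrl.get_obs(); q=o['eef_rot']; R=Ro.from_quat([*q[1:],q[0]])
a=np.radians(yaw); X=[np.cos(a),np.sin(a),0]; Z=[0,0,-1]; T=Ro.from_matrix(np.c_[X,np.cross(Z,X),Z])
print('shift cm',(R.inv().apply(np.array([x,y,z])-o['eef_pos'])/10).round(2),'rot',(R.inv()*T).as_rotvec().round(4),'t',o['clock'],o['eef_pos'].round(1),o['width'],o['ft_force'].round(1))
E
python3 rem.py 518 -120.3 340 109.3
```

```text
shift cm [ 42.39 -22.87  -3.64] rot [-1.1000e-03 -1.4000e-03 -1.4879e+00] t 0.1 [ 224.1 -501.8  303.2] 85.29896400646642 [ 0.6 -0.4  0.1]
```

```bash
python3 -m handwheel '[[4,-2,-1.5,0,0,-0.14,6],[8,-4.3,-3,0,0,-0.28,6],[12,-6.5,-3.6,0,0,-0.42,6],[16,-8.6,-3.6,0,0,-0.56,6],[20,-10.8,-3.6,0,0,-0.7,6]]' 60; python3 rem.py 518 -120.3 340 109.3
```

```text
clock: 0.6
eef_pos: [363.6, -320.6, 340.0]
eef_rot: [0.0, 0.846, 0.533, 0.0]
ft_force: [0.6, -0.9, 1.1]
width: 59.6
gripper_force: 0.0
shift cm [24.73  5.3  -0.  ] rot [ 3.000e-04  2.000e-04 -7.826e-01] t 0.6 [ 363.6 -320.6  340. ] 59.59448889675165 [ 0.6 -0.9  1.1]
```

```bash
python3 -m handwheel '[[4.5,1,0,0,0,-0.14,6],[9,2,0,0,0,-0.28,6],[13.5,2.9,0,0,0,-0.42,6],[18,3.9,0,0,0,-0.56,6],[22.5,4.8,0,0,0,-0.7,6]]' >/dev/null; python3 rem.py 518 -120.3 340 109.3
```

```text
shift cm [ 1.46  1.74 -0.04] rot [-0.0003 -0.0001 -0.0821] t 1.1 [ 504.8 -138.8  339.7] 59.99111873791399 [ 0.6 -0.9  0. ]
```

```bash
python3 -m handwheel '[[0.8,1,0,0,0,-0.05,6],[1.4,1.7,0,0,0,-0.08,6],[1.4,1.7,0,0,0,-0.08,6]]' >/dev/null; python3 rem.py 518 -120.3 272 109.3
python3 - <<'E'
from h import *
S=snap('scene','s1.png');T=snap('top','t1.png')
a=S['image'][130:310,80:320];b=T['image'][130:310,270:510]
cv2.imwrite('pics/c2.png',np.hstack([cv2.resize(i,(400,300),interpolation=cv2.INTER_CUBIC) for i in(a,b)])[:,:,::-1])
E
```

```text
shift cm [0.17 0.16 6.75] rot [-0.0008 -0.0003 -0.0074] t 1.4 [ 517.1 -122.5  339.5] 60.09446998444222 [-0.7 -0.6  1. ]
```

View pics/c2.png

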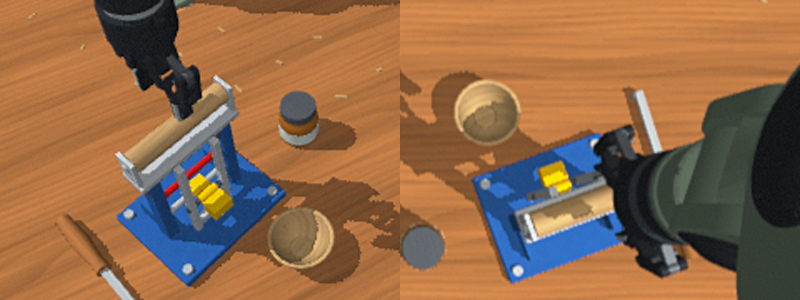

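The crop shows the gripper above the roller's middle with fingers either side of it (left half, about (180,95)). I'll descend.

```bash
python3 -m handwheel '[[0.1,0.1,1.5,0,0,-0.007,6],[0.1,0.1,3,0,0,-0.007,6],[0.1,0.1,4.5,0,0,-0.007,6],[0.1,0.1,6,0,0,-0.007,6],[0.1,0.1,6.7,0,0,-0.007,6]]' 40 >/dev/null; python3 -m handwheel '[[0,0,0,0,0,0,5],[0,0,0,0,0,0,4.2],[0,0,0,0,0,0,3.6],[0,0,0,0,0,0,3.4]]' 40; python3 rem.py 518 -120.3 272 109.3
```

```text
clock: 2.4
eef_pos: [518.1, -121.8, 273.7]
eef_rot: [0.001, 0.579, 0.815, 0.0]
ft_force: [0.0, -1.1, 0.2]
width: 34.2
gripper_force: 0.0
shift cm [0.14 0.04 0.17] rot [ 0.0011  0.0009 -0.0011] t 2.4 [ 518.1 -121.8  273.7] 34.20768426627787 [ 0.  -1.1  0.2]
```

```bash
python3 -m handwheel '[[0,0,0.2,0,0,0,3.2],[0,0,0.2,0,0,0,3.0],[0,0,0.2,0,0,0,2.8],[0,0,0.2,0,0,0,2.5],[0,0,0.2,0,0,0,2.0]]' 40; python3 -m handwheel '[[0,0,0,0,0,0,1],[0,0,0,0,0,0,1],[0,0,0,0,0,0,1]]' 50
```

```text
clock: 2.9
eef_pos: [519.4, -121.3, 271.9]
eef_rot: [0.002, 0.579, 0.816, 0.001]
ft_force: [5.2, 1.8, 2.3]
width: 29.0
gripper_force: 39.2
clock: 3.2
eef_pos: [519.4, -121.3, 272.0]
eef_rot: [0.002, 0.579, 0.816, 0.001]
ft_force: [5.4, 3.0, 3.0]
width: 28.4
gripper_force: 49.0
```

```bash
python3 -m handwheel '[[0,0.15,0,0,0,0,1],[0,0.15,-0.3,0,0,0,1],[0,0.15,-0.6,0,0,0,1],[0,0.15,-0.9,0,0,0,1],[0,0.15,-1.2,0,0,0,1]]' 60; python3 -m handwheel '[[0,0,-0.3,0,0,0,1],[0,0,-0.6,0,0,0,1],[0,0,-0.9,0,0,0,1],[0,0,-1.2,0,0,0,1],[0,0,-1.4,0,0,0,1]]'
```

```text
clock: 3.7
eef_pos: [519.6, -121.2, 282.1]
eef_rot: [0.0, 0.579, 0.815, 0.0]
ft_force: [6.8, -1.5, -7.4]
width: 28.4
gripper_force: 59.6
clock: 4.2
eef_pos: [519.6, -121.2, 296.0]
eef_rot: [0.0, 0.579, 0.815, 0.0]
ft_force: [6.2, -0.9, -7.8]
width: 28.4
gripper_force: 59.7
```

```bash
python3 -m handwheel '[[0,0,-0.3,0,0,0,1],[0,0,-0.6,0,0,0,1],[0,0,-0.9,0,0,0,1],[0,0,-1.2,0,0,0,1],[0,0,-1.5,0,0,0,1]]'|grep -E 'pos|force'; python3 -m handwheel '[[0,0,-0.3,0,0,0,1],[0,0,-0.6,0,0,0,1],[0,0,-0.9,0,0,0,1],[0,0,-1.2,0,0,0,1],[0,0,-1.5,0,0,0,1]]'|grep -E 'pos|force'; python3 -m handwheel '[[0,0,-0.3,0,0,0,1],[0,0,-0.6,0,0,0,1],[0,0,-0.9,0,0,0,1],[0,0,-1.0,0,0,0,1],[0,0,-1.0,0,0,0,1]]'|grep -E 'pos|force|width'
python3 - <<'E'
from h import *
S=snap('scene','s2.png')
cv2.imwrite('pics/c3.png',cv2.resize(S['image'][150:310,100:300],(750,600),interpolation=cv2.INTER_CUBIC)[:,:,::-1])
E
```

```text
eef_pos: [519.6, -121.3, 310.8]
ft_force: [7.0, -1.7, -7.4]
gripper_force: 59.7
eef_pos: [519.6, -121.2, 325.8]
ft_force: [5.3, -1.2, -6.8]
gripper_force: 59.8
eef_pos: [519.6, -121.2, 336.0]
ft_force: [6.2, -1.9, -6.5]
width: 28.6
gripper_force: 63.0
```

View pics/c3.png

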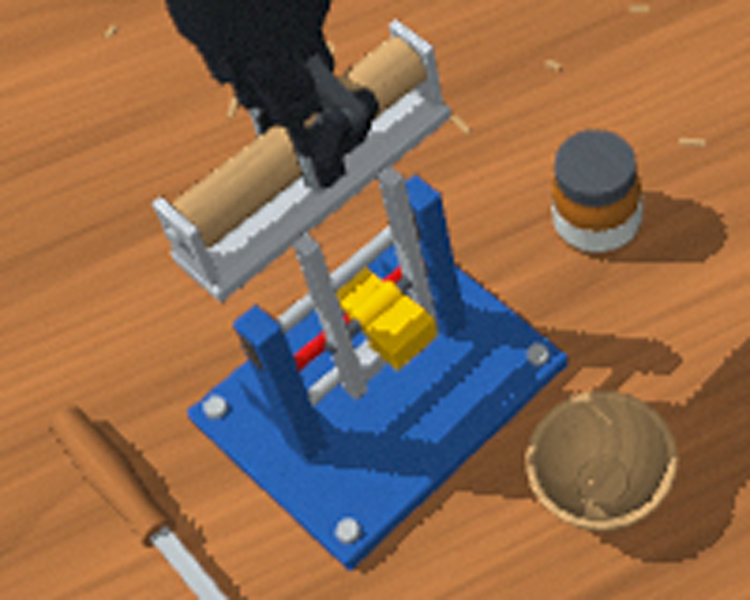

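The crop shows the pawl level at about (390,315), above the red rung (400,275 to 310,350) and below the top steel rung. I'll lower slowly and estimate the rung height from the red pixels.

```bash
python3 -m handwheel '[[0,0,0.2,0,0,0,1],[0,0,0.4,0,0,0,1],[0,0,0.6,0,0,0,1],[0,0,0.8,0,0,0,1],[0,0,1.0,0,0,0,1]]'|grep -E 'pos|ft'; python3 -m handwheel '[[0,0,0.2,0,0,0,1],[0,0,0.4,0,0,0,1],[0,0,0.6,0,0,0,1],[0,0,0.6,0,0,0,1]]'|grep -E 'pos|ft'
python3 - <<'E'
from h import *
S=dict(np.load('scene.npz')); h=cv2.cvtColor(S['image'],cv2.COLOR_RGB2HSV)
m=cv2.inRange(h,(0,190,80),(6,255,255))|cv2.inRange(h,(174,190,80),(180,255,255)); m[:220]=0;m[260:]=0;m[:,:165]=0;m[:,220:]=0
v,u=np.nonzero(m); n=np.array([.944,.33,0]); c=np.array([518.5,-121,0])
zs=[]
for a,b in zip(u,v):
    o,d=ray(S,a,b); t=n@(c+3*n-o)/(n@d); zs.append((o+t*d)[2])
print(len(zs),np.percentile(zs,[5,50,95]))
E
```

```text
eef_pos: [519.6, -121.2, 326.0]
ft_force: [4.3, -0.8, -5.6]
eef_pos: [519.6, -121.2, 319.7]
ft_force: [6.6, -1.6, -7.7]
45 [105.32102133 113.51629671 119.77409104]
```

```bash
f(){ grep -E 'pos|ft'; }; python3 -m handwheel '[[0,0,0.05,0,0,0,1],[0,0,0.1,0,0,0,1],[0,0,0.15,0,0,0,1],[0,0,0.2,0,0,0,1],[0,0,0.2,0,0,0,1]]'|f; python3 -m handwheel '[[0,0,0.03,0,0,0,1],[0,0,0.06,0,0,0,1],[0,0,0.1,0,0,0,1],[0,0,0.1,0,0,0,1]]'|f
```

```text
eef_pos: [519.6, -121.2, 317.9]
ft_force: [5.5, -1.3, -6.8]
eef_pos: [519.6, -121.3, 317.0]
ft_force: [6.2, -1.5, -5.9]
```

```bash
f(){ grep -E 'pos|ft'; }; python3 -m handwheel '[[0,0,0.02,0,0,0,1],[0,0,0.04,0,0,0,1],[0,0,0.06,0,0,0,1],[0,0,0.06,0,0,0,1]]'|f; python3 -c "
from h import *
print(ctrl.get_obs()['ft_force'])"
```

```text
eef_pos: [519.6, -121.3, 316.4]
ft_force: [6.6, -1.3, -6.3]
[ 6.62014161 -1.25202976 -6.25752185]
```

```bash
f(){ grep -E 'pos|ft'; }; python3 -m handwheel '[[0,0,0.03,0,0,0,1],[0,0,0.06,0,0,0,1],[0,0,0.08,0,0,0,1],[0,0,0.08,0,0,0,1]]'|f
```

```text
eef_pos: [519.7, -121.2, 315.6]
ft_force: [6.1, -1.5, -5.4]
```

```bash
f(){ grep -E 'pos|ft'; }; python3 -m handwheel '[[0,0,0.03,0,0,0,1],[0,0,0.06,0,0,0,1],[0,0,0.08,0,0,0,1],[0,0,0.08,0,0,0,1]]'|f
```

```text
eef_pos: [519.6, -121.2, 314.8]
ft_force: [6.2, -1.5, -5.5]
```

```bash
f(){ grep -E 'pos|ft'; }; python3 -m handwheel '[[0,0,0.02,0,0,0,1],[0,0,0.04,0,0,0,1],[0,0,0.06,0,0,0,1],[0,0,0.06,0,0,0,1]]'|f
```

```text
eef_pos: [519.6, -121.2, 314.2]
ft_force: [6.1, -1.2, -6.7]
```

```bash
python3 -m handwheel '[[0,0,0.03,0,0,0,1],[0,0,0.06,0,0,0,1],[0,0,0.08,0,0,0,1],[0,0,0.08,0,0,0,1]]'|grep -E 'pos|ft'
```

```text
eef_pos: [519.6, -121.2, 313.4]
ft_force: [5.4, -0.8, -7.6]
```

```bash
python3 -m handwheel '[[0,0,0.02,0,0,0,1],[0,0,0.04,0,0,0,1],[0,0,0.06,0,0,0,1],[0,0,0.06,0,0,0,1]]'|grep -E 'pos|ft'
```

```text
eef_pos: [519.6, -121.2, 313.3]
ft_force: [5.0, -1.1, -3.4]
```

```bash
python3 -m handwheel '[[0,0,0.01,0,0,0,1],[0,0,0.02,0,0,0,1],[0,0,0.03,0,0,0,1],[0,0,0.03,0,0,0,1]]'|grep -E 'pos|ft'; python3 -c "
from h import *
o=ctrl.get_obs();print(o['ft_force'],o['eef_pos'])
S=snap('scene','s3.png')
cv2.imwrite('pics/c4.png',cv2.resize(S['image'][150:310,100:300],(750,600),interpolation=cv2.INTER_CUBIC)[:,:,::-1])"
```

```text
eef_pos: [519.6, -121.2, 313.3]
ft_force: [5.4, -0.0, -2.7]
[ 5.40244379e+00 -2.52471423e-03 -2.65191594e+00] [ 519.60286463 -121.20586319  313.27152076]
```

View pics/c4.png

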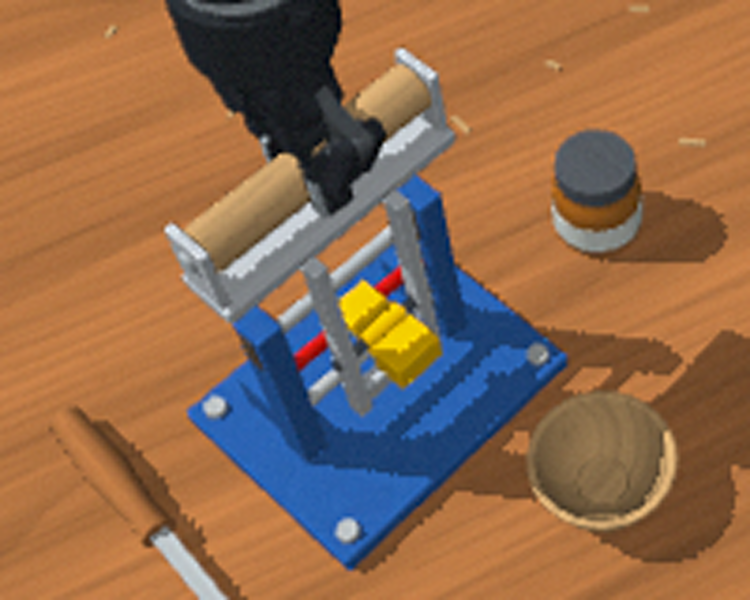

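The pawl's nose now rests on the red rung (nose at about (360,300)) and the section height has stopped changing. I'll take off the remaining load a little at a time and then release.

```bash
python3 -m handwheel '[[0,0,0.01,0,0,0,1],[0,0,0.02,0,0,0,1],[0,0,0.03,0,0,0,1],[0,0,0.03,0,0,0,1]]'|grep -E 'pos|ft'
```

```text
eef_pos: [519.6, -121.3, 313.2]
ft_force: [4.5, -1.8, -1.8]
```

```bash
python3 -m handwheel '[[0,0,0,0,0,0,2.6],[0,0,0,0,0,0,2.7],[0,0,0,0,0,0,2.8],[0,0,0,0,0,0,2.9],[0,0,0,0,0,0,2.9]]' 20|grep -E 'pos|ft|wid|grip'
```

```text
eef_pos: [519.6, -121.2, 313.1]
ft_force: [6.0, -1.2, -2.6]
width: 29.3
gripper_force: 27.6
```

```bash
python3 -m handwheel '[[0,0,0,0,0,0,3.1],[0,0,0,0,0,0,3.4],[0,0,0,0,0,0,4],[0,0,0,0,0,0,5],[0,0,0,0,0,0,6]]'|grep -E 'pos|ft|wid|grip';  python3 -m handwheel '[[0,0,0,0,0,0,6],[0,0,0,0,0,0,6]]'|grep -E 'pos|ft|wid|grip'
```

```text
eef_pos: [518.7, -120.9, 313.0]
ft_force: [-0.3, 0.5, 0.5]
width: 59.8
gripper_force: 0.0
eef_pos: [519.1, -121.0, 313.1]
ft_force: [0.0, 0.1, 0.3]
width: 59.9
gripper_force: 0.0
```

```bash
python3 -m handwheel '[[0,0,-1,0,0,0,6],[0,0,-2.5,0,0,0,6],[0,0,-4.5,0,0,0,6],[0,0,-7,0,0,0,6],[0,0,-9,0,0,0,6]]'|grep -E 'pos|ft'; python3 -m handwheel '[[0,0,-1,0,0,0,6],[0,0,-1,0,0,0,6],[0,0,-1,0,0,0,6]]'|grep -E 'clock|pos|ft'
python3 -c "
from h import *
S=snap('scene','s4.png')
cv2.imwrite('pics/c5.png',cv2.resize(S['image'][150:310,100:300],(750,600),interpolation=cv2.INTER_CUBIC)[:,:,::-1])"
```

```text
eef_pos: [519.2, -121.1, 405.2]
ft_force: [0.1, 0.1, -0.7]
clock: 12.8
eef_pos: [519.0, -121.0, 412.6]
ft_force: [0.4, -0.5, 0.8]
```

View pics/c5.png

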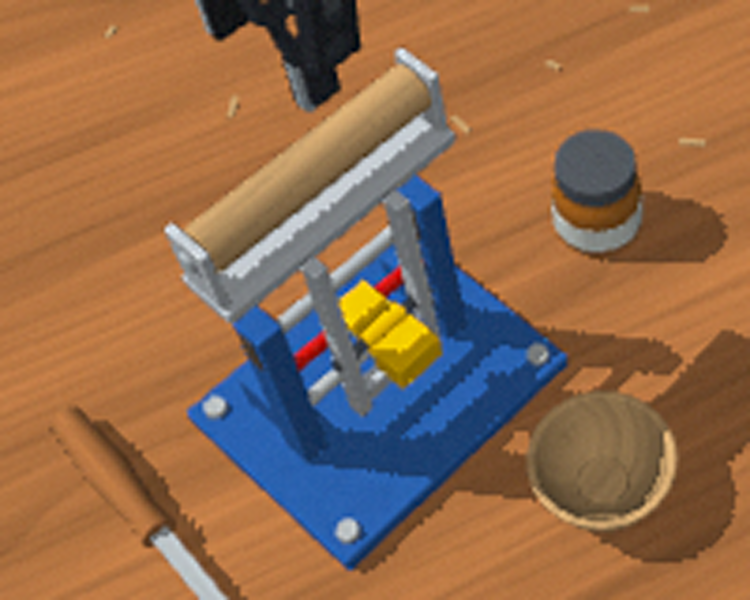

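The gripper is clear and the section stays up, with the roller and pawl (400,340) where they were before release. The bowl, jar and gouge have not moved. I'll hand in.

```bash
python3 -c "
from rig import ctrl
print(ctrl.sign_off())"
```

```text
the job is handed in; nothing more can be done
None
```

The job is handed in: the section sits on the red rung, raised about 41 mm and carried by its pawl, with the gripper clear and the bystanders unmoved in the last picture; the sign-off returned no verdict.

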